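# Load an angle bracket under the bush plate of a drill jig and latch it

### The job

Load the aluminium angle bracket into the drill jig by pushing it gently with the fingertips: slide it, flat on the base plate, under the low blue bush plate until its toe is against the end stop, then push the yellow swing latch fully shut behind it. Push only: do not pinch, lift or tip the bracket, and leave the things lying round the jig where they are.

Things in the scene. Friction and masses are not known exactly. Their poses are not given: they have to be found in the camera images.
- jig: drill jig, fixed to the bench: dark steel base plate 315 x 200 mm, its top at z = 12 mm. Origin at bench height on the channel's centre line, 175 mm from the plate's near edge; x runs along the channel away from the robot (the way the bracket goes in), y left, z up. Sizes below given as 'jig x, y, z' are mm in this frame
- bush_plate (a point): centre of the underside of the blue bush plate, the bridge over the channel, at jig (66, 0, 22.5); axes as the jig's. It spans jig x = 44 to 88 and is 14 mm thick; two brass bushes on it reach jig z = 42
- jig_mouth (a point): middle of the channel's mouth at the base plate's top, jig (20, 0, 12); axes as the jig's. From here to jig x = 105 run two steel rails 73 mm apart (tops jig z = 22.5, outer sides 105 mm apart); before it two 10 mm thick lead-in strips (tops jig z = 20) spread to 109 mm apart at jig x = -30
- jig_stop (a point): middle of the end stop's face at the base plate's top, jig (105, 0, 12); axes as the jig's. The steel stop block is 60 mm wide and 15 mm high
- bracket: bare aluminium angle bracket, about 0.2 to 0.3 kg, loose on the near part of the jig's base plate: foot 90 x 70 x 8 mm (toe corners rounded, 8 mm radius), a flange 8 thick, 70 wide and 45 mm high (from the foot's underside) on its near end. Origin at the centre of the foot's underside; x points to the toe, y left, z up; the flange's back is 45 mm behind the origin
- bracket_toe (a point): middle of the lower front edge of the foot, 45 mm ahead of the bracket's origin (its weight is 14 mm behind the origin; 1 to 4 N slide it); axes as the bracket's. The foot has 2.5 mm headroom under the bush plate and 1.5 mm to each rail. With the toe at the stop the flange stands clear of the bush plate, its back at jig x = 15
- latch (a joint): angle of the yellow swing latch, rad, about an upright pivot: 0 = shut (bar along the jig's +y, across the channel behind the flange), growing as it swings back toward the robot (1.57: along the jig's -x) and on to the right. Stops at 0 and 2.5; stays where left; about 1 N at the knob moves it. Bar 14 mm wide, jig z = 26 to 36, reaching 121 mm from the pivot
- latch_knob (a point): centre of the red knob on the latch bar, 118 mm from the pivot: 18 mm across, jig z = 36 to 65. Knob or bar can be pushed. A white nose 78 mm from the pivot stands 6 mm out of the bar's front: shut, it sits 0.5 mm behind the flange of a bracket at the stop. It pushes home a bracket that is a few mm short; far short, the latch cannot shut
- latch_pivot (a point): the latch's pivot axis at the bar's mid-height, jig (1.5, -78, 31); axes as the jig's
- caliper: digital caliper, 202 x 69 x 14 mm, lying on the bench to the left of the jig; origin at the centre of its underside; leave it alone
- hex_key: black hex key, 82 x 30 x 6 mm, lying on the bench to the right of the jig's far end; origin at the centre of its underside; leave it alone
- tape_roll: roll of tape, 100 mm across, 25 mm high; origin at the centre of its underside; leave it alone
- highlighter: yellow highlighter, 137 mm long; origin at the centre of its underside; leave it alone
- foam_block: grey-beige foam rest block, 130 x 60 x 45 mm; origin at the centre of its underside; leave it alone
- screwdriver: screwdriver with a red handle, 188 mm long, lying on the bench near its front edge; origin at the centre of its underside; leave it alone

How it is judged (in metres and radians):
On the way, in this order (a step that is already met when the one before it is completed fails the run):
1. the bracket's foot lies flat under the bush plate, its toe within 12 mm of the end stop (x of bracket_toe in the frame of jig_stop above -0.012 m and angle between bracket's own z axis and vertical below 0.05 rad), for 0.1 s.
2. the latch is shut behind it (value of joint latch below 0.06 rad), for 0.1 s.
At the end, for the whole second after the job is handed in: the bracket lies flat in the channel under the bush plate with its toe within 3 mm of the end stop, and the latch is shut behind it (within 0.06 rad), all at rest (x of bracket_toe in the frame of jig_stop above -0.003 m and y of bracket_toe in the frame of jig_stop between -0.004 and 0.004 m and z of bracket_toe in the frame of jig_stop below 0.002 m and angle between the x axis of bracket and the x axis of jig, either way round below 0.06 rad and angle between bracket's own z axis and vertical below 0.03 rad and value of joint latch below 0.06 rad and linear speed of bracket below 0.01 m/s); the robot touches nothing.
It fails at once if the bracket is lifted off the base plate (over 5 mm) (z of bracket in the frame of jig above 0.017 m).
It fails at once if the bracket is tipped (over 0.1 rad) (angle between bracket's own z axis and vertical above 0.1 rad).
It fails at once if the fingers pinch or ram the bracket (over 35 N) (contact force between the fingers and bracket above 35 N).
It fails at once if a thing lying round the jig is moved (over 15 mm) (distance of any of caliper, hex_key, tape_roll, highlighter, screwdriver, foam_block from where it was at the start of the episode above 0.015 m).
It also fails if it takes over 72 s, if anything falls off the work surface, if the arm or the gripper's body presses on something with over 40 N, if the wrist force passes 120 N, or if a joint passes its speed limit or range.

### The arm

A 6-joint arm with a two-finger parallel gripper is mounted at the origin on a cart in front of the work surface, level with it; the furniture and walls round the work are solid. World frame = base frame: x ahead of the robot, y to its left, z up, the work surface at z = 0. Lengths are in mm, angles in rad, forces in N, time in s.
With the tool pointing down it reaches from about 350 to 975 mm from the base axis. Payload 7.1 kg.
Tool frame: the origin (TCP) lies between the finger pads; the fingertips stand 19 mm ahead of it and the grasp point (between the pads) is the TCP (ctrl.tcp_to_tips is the distance from the TCP to the fingertips, in mm); z points along the fingers, y is the line along which they close (so a half turn about z gives the same grasp; the last joint's range is limited). The gripper opens to 88 mm and grips with 3 to 60 N. Pads are 20 mm wide; open, the fingers measure 115 mm over their backs; the gripper's body (75 mm by 178 mm) begins 61 mm behind the grasp point.
Start: joints at [1.128, 0.423, 1.63, -0, 1.089, -0.019], TCP at [256.985, 569.705, 241.675] pointing down, gripper open.
Joint ranges: [-3, 3], [-0.9, 2.11], [0.09, 2.58], [-1.31, 4.45], [0.11, 2.69], [-2.54, 2.54]. Speed limits (rad/s): [2.39, 2.39, 3.01, 3.14, 3.14, 3.14].

### API

Orientations are given as a rotation vector (axis times angle).
In Python, from workcell import status, optics, ctrl gives the robot as it stands. The module is installed in compiled form; this text tells all that it offers.
- The arm moves only by the shell command python3 -m inch 'ROWS'. ROWS is JSON, a list that holds one entry, the list of rows, each a list of 7 numbers: the shift along the tool's x, y, z in mm, then the turn, a rotation vector about the tool's x, y, z in rad, then the opening in per cent of the stroke, from 0 (shut) to 100 (fully open). A call has 1 to 20 rows; each row is the pose to reach, as a shift and turn from the pose commanded when the call began, along the tool's axes at that moment; what a row does not reach only later rows make up. A row lasts 1/10 s, in which the tool goes at most 50 mm and 8.59 degrees, less where a joint would pass 70% of its speed; a pose out of reach is approached as far as the arm can. A call with a gripper value outside its range is refused whole. The fingers move at their own pace and stop on an object; the grip force is fixed at half the most. Time passes only in rows, so rows that repeat a pose let the fingers close. It gives the time, the measured TCP pose, the force, the opening and the grip force at its end, in the units of the state.
- status.get_obs(): the state, without advancing time (a new reading comes with each control period).
- optics.get_image(name): name is "scene" or "top" or "wrist"; returns a dict with "frame" (384x512x3 uint8, red, green, blue), "fx", "fy", "cx", "cy" (pixels), "k1" (the pictures are not rectified: a ray, as slopes to the right and down, at radius r is drawn at 1 + k1 r^2 times it, then the intrinsics apply), "rvec" (rotation vector, rad) and "tvec" (3), from world to camera coordinates, as OpenCV has them; the wrist camera has in their place "hand_eye" (4x4, takes a point from camera to tool coordinates, whose origin is the TCP and whose axes are the flange's). Camera axes: x right, y down, z forward; pixel columns grow to the right and rows downward; lengths in mm; the calibration is good to about 2 mm. A picture is of the moment at which its call begins: read the wrist's pose just before it. There is no depth.
- ctrl.close_job(): hands the job in; it is judged then, once.
The state is a dict: "t": time; "qpos": joint angles; "qvel": joint speeds; "joint_torque": joint torques, N m; "ee_pos": TCP position; "orientation": TCP orientation; "ft_force": force on the tool from outside, world axes, zero at the start; "moment": the same for the moment, N m; "width": finger opening in mm; "grasp_force": force on a finger pad.
Only numpy, scipy, OpenCV 4.12 (cv2) and the standard library are available. Lean on these libraries where they do the work, as an engineer would, in place of code of your own. Each camera call takes 0.05 s, during which the arm holds its last target. There are 200 camera calls.

## Working session

There is one attempt and no reset: what is moved stays moved. The work goes in short steps, Python scripts to look and compute and a shell command to move; the robot and the scene stay as the last step left them, time stands still between calls to the robot, and variables do not carry over. Pictures are saved under pics/ and viewed, at most 14 in all, crops included, and the job is handed in when it is done.

```bash
mkdir -p pics; python3 - <<'E'
from workcell import status,optics,ctrl
import cv2,pickle
s=status.get_obs();print(s['t'],s['ee_pos'],s['orientation'],s['width'],s['ft_force'])
for n in("top","scene"):
    d=optics.get_image(n);pickle.dump(d,open(n+'.pkl','wb'))
    cv2.imwrite(f'pics/{n}0.png',cv2.resize(d['frame'][:,:,::-1],(800,600),interpolation=cv2.INTER_CUBIC))
    print(n,{k:v for k,v in d.items() if k!='frame'})
E
```

```text
0.0 [256.75669536 569.24146553 240.93945238] [-6.60641600e-01 -3.07100495e+00  2.25213428e-03] 87.92927528509247 [-0.05564278 -0.25051487  0.42817243]
top {'fx': 458.7980760780418, 'fy': 458.7980760780418, 'cx': 257.14710830933046, 'cy': 191.89490917375673, 'k1': 0.0586626557391111, 'rvec': array([ 2.20471054, -2.14432229,  0.14244127]), 'tvec': array([ -47.51665975,  550.63532239, 1693.35506794])}
scene {'fx': 384.30328065158045, 'fy': 384.30328065158045, 'cx': 248.30082273047665, 'cy': 191.4024998215736, 'k1': -0.008994206888634658, 'rvec': array([ 2.2440709 , -0.74301509,  0.30938787]), 'tvec': array([-456.28157913,  259.69494391, 1150.91231632])}
```

View pics/top0.png

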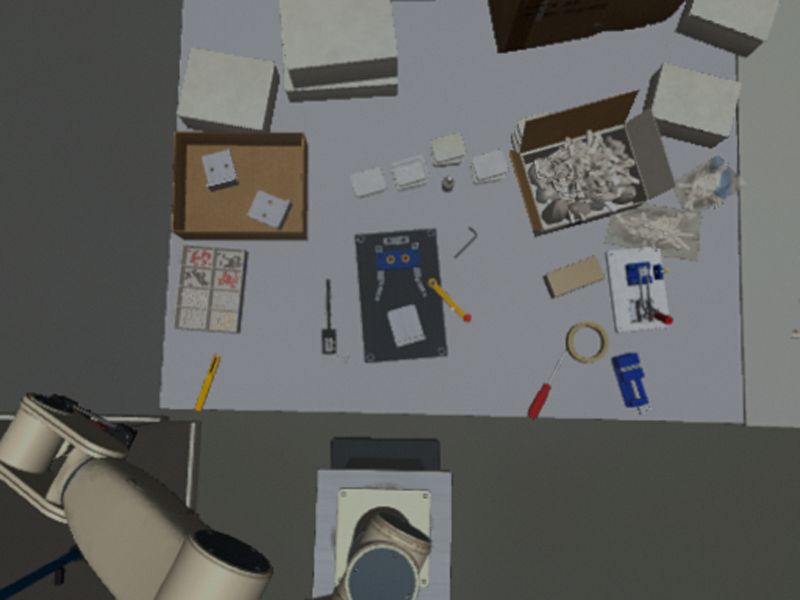

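View pics/scene0.png

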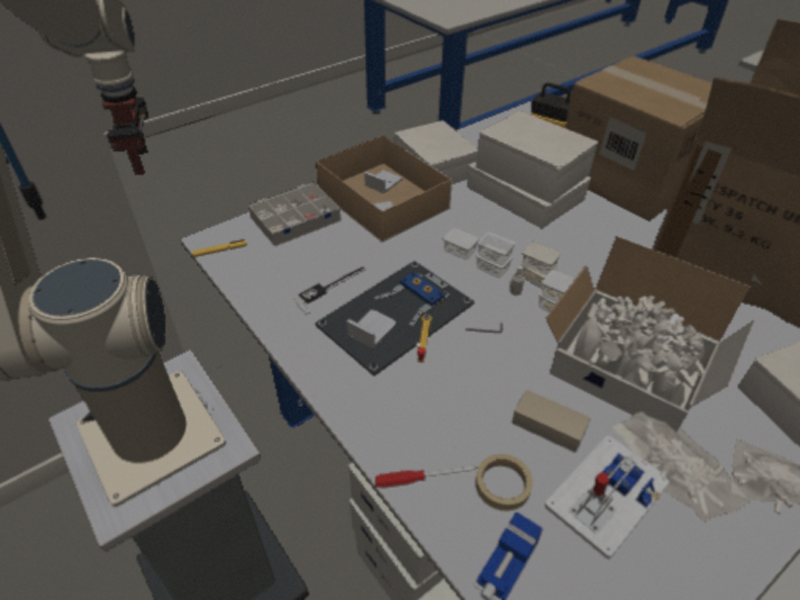

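The top view shows the jig plate with corners near (355,235), (437,229), (447,355) and (366,362). The bracket is at (407,325), the latch pivot at (432,283) and the knob at (467,317), so the latch is open to the right and rearward.

```bash
cat > h.py <<'E'
import numpy as np,cv2
from scipy.spatial.transform import Rotation as R
from scipy.optimize import least_squares
def cam(d,obs=None):
    "camera centre & rotation (cam->world)"
    if 'rvec' in d:
        Rm=R.from_rotvec(d['rvec']).as_matrix(); return -Rm.T@d['tvec'],Rm.T
    H=np.array(d['hand_eye']);Rt=R.from_rotvec(obs['orientation']).as_matrix()
    return Rt@H[:3,3]+obs['ee_pos'],Rt@H[:3,:3]
def K(d): return np.array([[d['fx'],0,d['cx']],[0,d['fy'],d['cy']],[0,0,1.]]),np.array([d['k1'],0,0,0])
def unproj(d,px,z,obs=None):
    c,Rw=cam(d,obs);u=cv2.undistortPoints(np.array(px,float).reshape(-1,1,2),*K(d))[:,0]
    # undistort: x_d = x(1+k1 r^2) matches the opencv model
    r=(Rw@np.c_[u,np.ones(len(u))].T).T; return c+r*((np.asarray(z)-c[2])/r[:,2])[:,None]
def proj(d,P,obs=None):
    c,Rw=cam(d,obs); return cv2.projectPoints((np.atleast_2d(P)-c)@Rw,np.zeros(3),np.zeros(3),*K(d))[0][:,0]
def jigw(p,pose):
    x,y,a=pose;p=np.atleast_2d(np.asarray(p,float));c,s=np.cos(a),np.sin(a)
    return np.c_[x+c*p[:,0]-s*p[:,1],y+s*p[:,0]+c*p[:,1],p[:,2]]
E
python3 - <<'E'
from h import *;import pickle
d=pickle.load(open('top.pkl','rb'))
s=512/800
px=np.array([(355,235),(437,229),(447,355),(366,362)])*s
w=unproj(d,px,12);print(w.round(0));
J=np.array([(140,100,12),(140,-100,12),(-175,-100,12),(-175,100,12)])
f=least_squares(lambda p:(jigw(J,p)-w)[:,:2].ravel(),[w[:,0].mean(),w[:,1].mean(),0]);print(f.x,f.fun.round(1))
q=np.array([(432,283),(467,317)])*s
print(unproj(d,q,[36,65]).round(0),jigw([1.5,-78,31],f.x))
print(jigw([(-300,0,0),(-60,0,0)],f.x))
im=d['frame'][130:245,210:320,::-1]
cv2.imwrite('pics/topc.png',cv2.resize(im,None,fx=5,fy=5,interpolation=cv2.INTER_CUBIC))
H=np.array(__import__('workcell').optics.get_image('wrist')['hand_eye']);print(H.round(3))
E
```

```text
[[ 710.   86.   12.]
 [ 731. -114.   12.]
 [ 423. -145.   12.]
 [ 401.   49.   12.]]
[ 5.83865149e+02 -2.90739794e+01  1.08987538e-01] [ 1.9 -0.7  2.4  1.2 -2.3 -2.3 -2.   1.8]
[[ 594. -104.   36.]
 [ 512. -186.   65.]] [[ 593.84045739 -106.44802684   31.        ]]
[[285.64512847 -61.70555008   0.        ]
 [524.22114482 -35.60029351   0.        ]]
[[   0.      -0.967   -0.253   69.174]
 [   1.       0.       0.       0.534]
 [   0.      -0.253    0.967 -141.566]
 [   0.       0.       0.       1.   ]]
```

```bash
cat >> h.py <<'E'
def row(obs,target,yaw):
    "row numbers to bring TCP to target, tool down, tool x at world yaw (rad)"
    Rc=R.from_rotvec(obs['orientation']);c,s=np.cos(yaw),np.sin(yaw)
    Rt=R.from_matrix(np.array([[c,s,0],[s,-c,0],[0,0,-1.]]))
    print('shift',Rc.inv().apply(np.array(target)-obs['ee_pos']).round(1),'turn',(Rc.inv()*Rt).as_rotvec().round(3))
E
python3 - <<'E'
from h import *
from workcell import status
row(status.get_obs(),(624,-25,330),.109)
E
```

```text
shift [-579.1 -390.9  -88.4] turn [-0.000e+00  2.000e-03  2.609e+00]
```

```bash
python3 -m inch '[[[-579,-391,-88,0,0.002,2.609,0],[-579,-391,-88,0,0.002,2.609,0],[-579,-391,-88,0,0.002,2.609,0],[-579,-391,-88,0,0.002,2.609,0],[-579,-391,-88,0,0.002,2.609,0],[-579,-391,-88,0,0.002,2.609,0],[-579,-391,-88,0,0.002,2.609,0],[-579,-391,-88,0,0.002,2.609,0],[-579,-391,-88,0,0.002,2.609,0],[-579,-391,-88,0,0.002,2.609,0],[-579,-391,-88,0,0.002,2.609,0],[-579,-391,-88,0,0.002,2.609,0],[-579,-391,-88,0,0.002,2.609,0],[-579,-391,-88,0,0.002,2.609,0],[-579,-391,-88,0,0.002,2.609,0],[-579,-391,-88,0,0.002,2.609,0],[-579,-391,-88,0,0.002,2.609,0],[-579,-391,-88,0,0.002,2.609,0],[-579,-391,-88,0,0.002,2.609,0],[-579,-391,-88,0,0.002,2.609,0]]]'
python3 - <<'E'
from workcell import status,optics
import cv2,pickle
s=status.get_obs();d=optics.get_image("wrist");pickle.dump((s,d),open('w1.pkl','wb'))
print(s['t'],s['ee_pos'],s['orientation'],s['qpos'],s['width'],d['fx'])
cv2.imwrite('pics/w1.png',cv2.resize(d['frame'][:,:,::-1],(800,600),interpolation=cv2.INTER_CUBIC))
E
```

```text
t: 2.15
ee_pos: [623.8, -24.8, 329.4]
orientation: [-3.135, -0.174, 0.0]
ft_force: [-0.2, 0.6, -0.2]
width: 0.5
grasp_force: 0.0
2.15 [623.83958215 -24.76261185 329.44328813] [-3.13528737e+00 -1.73667529e-01  2.01824434e-04] [-0.05942118  0.33856635  1.54615515  0.00155016  1.25717086  1.40022725] 0.4998524782484804 344.41917814091
```

View pics/w1.png

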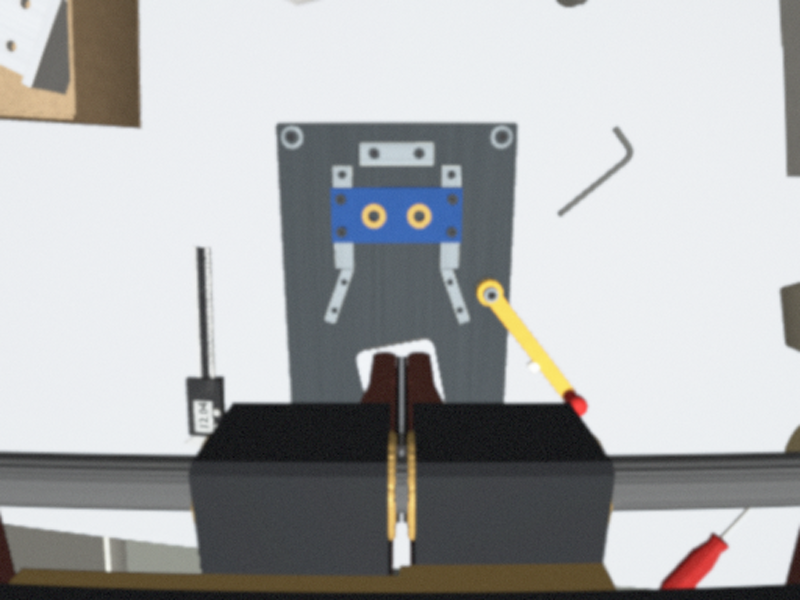

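The wrist view shows the jig aligned with the image. Plate far corners are at (277,124) and (516,124). The bush plate covers (331–462, 188–242), the pivot is at (490,293) and the knob at (578,405). The bracket's toe edge runs from (357,353) to (434,340), yawed about 10° to the left; the rest is behind the fingers.

```bash
python3 - <<'E'
from h import *;import pickle
s,d=pickle.load(open('w1.pkl','rb'));k=.64
px=np.array([(277,124),(516,124),(331,188),(462,188),(462,242),(331,242),(490,293),(361,165),(433,165)])*k
J=np.array([(140,100,12),(140,-100,12),(88,52.5,36.5),(88,-52.5,36.5),(44,-52.5,36.5),(44,52.5,36.5),(1.5,-78,40),(105,30,27),(105,-30,27)])
f=least_squares(lambda p:(proj(d,jigw(J,p),s)-px).ravel(),[584,-29,.109],loss='soft_l1');print(f.x);print((proj(d,jigw(J,f.x),s)-px).round(1).tolist())
np.save('jig.npy',f.x)
c,sn=np.cos(f.x[2]),np.sin(f.x[2]);toj=lambda w:np.c_[(w-[*f.x[:2],0])@[c,sn,0],(w-[*f.x[:2],0])@[-sn,c,0]]
print('knob',toj(unproj(d,np.array([(579,404)])*k,65,s)))
print('toe top edge',toj(unproj(d,np.array([(362,352),(430,341)])*k,20,s)))
t=pickle.load(open('top.pkl','rb'))
im=t['frame'][130:245,210:320,::-1]
print('jig in top', proj(t,jigw([(140,100,12),(-175,-100,12),(-175,100,12)],f.x))*1.5625)
cv2.imwrite('pics/topc.png',cv2.resize(im,None,fx=5,fy=5,interpolation=cv2.INTER_CUBIC))
E
```

```text
[ 5.86958022e+02 -2.41719300e+01  1.11163608e-01]
[[-1.9, -1.3], [1.9, -1.4], [-0.6, -0.2], [0.4, -0.3], [-0.5, 0.6], [0.5, 0.6], [0.7, 1.2], [-1.3, 0.3], [0.5, 0.3]]
knob [[ -85.06752971 -150.62304677]]
toe top edge [[-55.50002959  30.92438695]
 [-45.21027932 -29.24829756]]
jig in top [[353.24863502 233.03536209]
 [446.08727126 354.55213659]
 [363.38037642 361.53995975]]
```

View pics/topc.png

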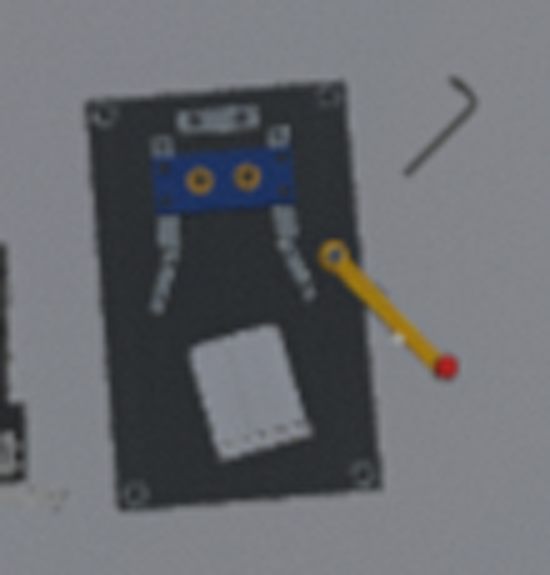

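The top crop shows the bracket's toe corners at about (190,348) and (278,322), and its flange end at (222,462) and (312,435). I'll fit its pose from those points.

```bash
python3 - <<'E'
from h import *;import pickle
s,d=pickle.load(open('w1.pkl','rb'));t=pickle.load(open('top.pkl','rb'));j=np.load('jig.npy')
c=lambda l:np.array(l)/5.+[209.6,129.6]
# jig in top: plate corners + pivot
tp=c([(86,101),(346,82),(382,488),(119,509),(334,255)]);JT=np.array([(140,100,12),(140,-100,12),(-175,-100,12),(-175,100,12),(1.5,-78,40)])
f=least_squares(lambda p:(proj(t,jigw(JT,p))-tp).ravel(),j);print('jig top',f.x,f.fun.round(1))
bp=c([(190,348),(278,322),(222,462),(312,435)])
B=np.array([(44,33.5,8),(44,-33.5,8),(-45,35,45),(-45,-35,45)])
def g(p):
    W=jigw(B,p);W[:,2]+=12;return W
b=least_squares(lambda p:(proj(t,g(p))-bp).ravel(),[490,-40,.28]);print('br',b.x,b.fun.round(1))
for q in(f.x,):
    dx=b.x[:2]-q[:2];a=q[2];print('bracket in jig',dx@[np.cos(a),np.sin(a)],dx@[-np.sin(a),np.cos(a)],b.x[2]-a)
E
```

```text
jig top [ 5.85276869e+02 -2.66906620e+01  1.09678675e-01] [-0.  -0.2 -0.1 -0.5  0.1  0.2 -0.3  0.4  0.3  0. ]
br [ 4.92016314e+02 -4.28649899e+01  2.99825679e-01] [ 0.2  0.  -0.3  0.5 -0.1 -0.4  0.2 -0.1]
bracket in jig -94.47060674164847 -5.8689426365585815 0.19014700429840214
```

```bash
python3 - <<'E'
from h import *
from workcell import status
np.save('jig.npy',[586,-25.5,.110]);row(status.get_obs(),(497.4,-103,60),.30)
E
```

```text
shift [-134.3   64.3  269.4] turn [-0.001 -0.    -0.189]
```

```bash
python3 -m inch '[[[-45,22,50,0,0,-0.1,0],[-90,43,90,0,0,-0.189,0],[-134,64,130,0,0,-0.189,0],[-134,64,180,0,0,-0.189,0],[-134,64,225,0,0,-0.189,0],[-134,64,260,0,0,-0.189,0],[-134,64,275,0,0,-0.189,0],[-134,64,285,0,0,-0.189,0],[-134,64,291,0,0,-0.189,0],[-134,64,294,0,0,-0.189,0],[-134,64,294,0,0,-0.189,0],[-134,64,294,0,0,-0.189,0]]]'
python3 - <<'E'
from workcell import status,optics
import cv2,pickle
s=status.get_obs();d=optics.get_image("wrist");pickle.dump((s,d),open('w2.pkl','wb'))
cv2.imwrite('pics/w2.png',cv2.resize(d['frame'][:,:,::-1],(800,600),interpolation=cv2.INTER_CUBIC))
E
```

```text
t: 3.4
ee_pos: [498.9, -102.7, 36.8]
orientation: [-3.106, -0.466, -0.004]
ft_force: [-0.1, 0.8, 0.8]
width: 0.4
grasp_force: 0.0
```

View pics/w2.png

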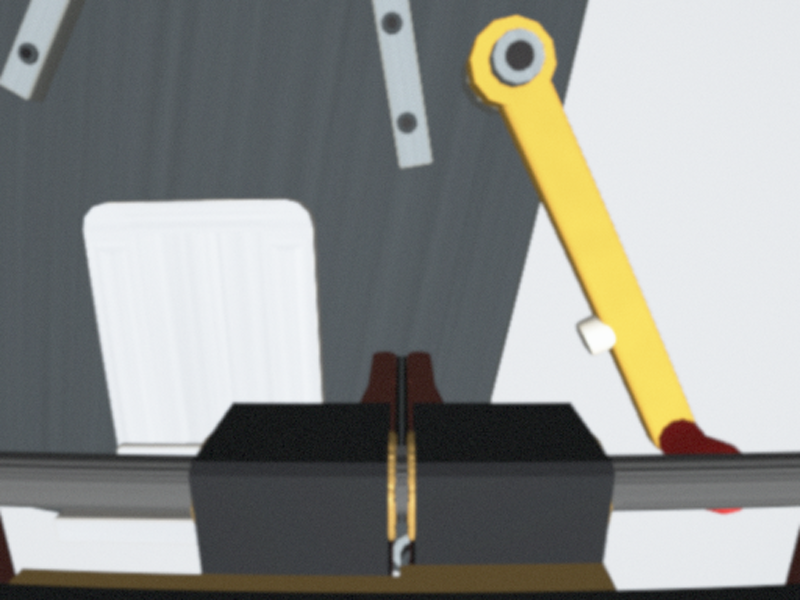

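The close view shows the bracket square to the tool. Its toe edge is at row 200, with sides at columns 85 and 312. The fingertips are at (400,355), clear on its right.

```bash
python3 - <<'E'
from h import *;import pickle
s,d=pickle.load(open('w2.pkl','rb'))
w=unproj(d,np.array([(110,201.5),(290,199.5),(84,228),(313,226),(322,395),(410,165),(3,90)])*.64,20,s)
j=np.load('jig.npy');a=j[2];e=w[:,:2]-j[:2];print('jig',np.c_[e@[np.cos(a),np.sin(a)],e@[-np.sin(a),np.cos(a)]].round(1).tolist())
print('tool',R.from_rotvec(s['orientation']).inv().apply(w-s['ee_pos']).round(1).tolist())
print(proj(d,jigw([(-30,54.5,20),(-30,-54.5,20),(1.5,-78,40)],j),s)/.64)
E
```

```text
jig [[-53.2, 28.8], [-43.0, -23.8], [-62.5, 36.2], [-49.4, -31.5], [-101.9, -42.2], [-27.0, -56.2], [-27.0, 62.4]]
tool [[59.0, -86.4, 17.0], [59.2, -32.9, 17.0], [51.3, -95.4, 17.0], [51.5, -26.4, 17.0], [-2.1, -25.8, 16.8], [68.9, 2.0, 17.0], [91.1, -114.5, 17.1]]
[[ 28.72086711 105.27580558]
 [402.20213537 174.46321282]
 [522.57386389  63.81387091]]
```

```bash
python3 -m inch '[[[0,-4,3,0,0,0,0],[0,-8,3.5,0,0,0,0],[0,-10,3.5,0,0,0,0],[0,-12,3.5,0,0,0,0],[0,-14,3.5,0,0,0,0],[0,-15,3.5,0,0,0,0],[0,-16,3.5,0,0,0,0],[0,-16,3.5,0,0,0,0]]]'
```

```text
t: 4.25
ee_pos: [493.1, -87.2, 32.1]
orientation: [-3.105, -0.466, -0.001]
ft_force: [0.5, -0.4, -0.1]
width: 0.7
grasp_force: 0.0
```

```bash
python3 -m inch '[[[0,-1,-1,0,0,0,0],[0,-2,-1,0,0,0,0],[0,-3,-1,0,0,0,0],[0,-4,-1,0,0,0,0],[0,-5,-1,0,0,0,0],[0,-5,-1,0,0,0,0]]]'
python3 - <<'E'
from workcell import status,optics
from h import *
import cv2,pickle
s=status.get_obs();d=optics.get_image("wrist");pickle.dump((s,d),open('w3.pkl','wb'))
cv2.imwrite('pics/w3.png',cv2.resize(d['frame'][:,:,::-1],(800,600),interpolation=cv2.INTER_CUBIC))
j=np.load('jig.npy');a=j[2];e=s['ee_pos'][:2]-j[:2];print(e@[np.cos(a),np.sin(a)],e@[-np.sin(a),np.cos(a)])
E
```

```text
t: 4.85
ee_pos: [491.7, -82.4, 33.1]
orientation: [-3.105, -0.466, -0.001]
ft_force: [1.1, -1.0, 0.5]
width: 0.6
grasp_force: 0.4
-99.97669514705525 -46.18075990563192
```

View pics/w3.png

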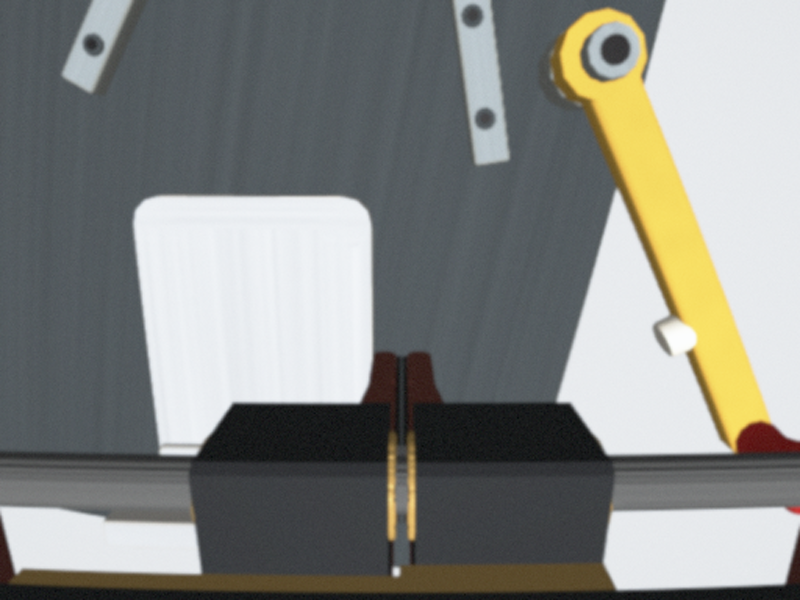

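The bracket is still square to the tool, with its right side at column 372 just touching the tapered fingertip at 375. The toe edge is at row 196.

```bash
cat >> h.py <<'E'
def tojig(w):
    j=np.load('jig.npy');a=j[2];e=np.atleast_2d(w)[:,:2]-j[:2];return np.c_[e@[np.cos(a),np.sin(a)],e@[-np.sin(a),np.cos(a)]]
def fromjig(x,y): return jigw([x,y,0],np.load('jig.npy'))[0,:2]
E
python3 - <<'E'
from h import *;import pickle
s,d=pickle.load(open('w3.pkl','rb'))
w=unproj(d,np.array([(165,196),(345,196),(133,225),(372,225),(373,340),(491,163),(78,86)])*.64,20,s)
print(tojig(w).round(1).tolist());print('tool',R.from_rotvec(s['orientation']).inv().apply(w-s['ee_pos']).round(1).tolist())
E
```

```text
[[-53.1, 32.0], [-43.7, -18.7], [-63.1, 40.6], [-50.4, -27.7], [-84.4, -34.0], [-27.1, -57.3], [-27.4, 59.0]]
tool [[60.7, -68.0, 13.3], [60.4, -16.4, 13.2], [52.5, -78.4, 13.3], [52.2, -8.9, 13.2], [17.6, -9.0, 13.2], [69.5, 24.6, 13.2], [90.9, -89.8, 13.3]]
```

```bash
python3 -m inch '[[[0,-1,0,0,0,0,0],[0,-2,0,0,0,0,0],[0,-3,0,0,0,0,0],[0,-4,0,0,0,0,0],[0,-4.5,0,0,0,0,0],[0,-4.5,0,0,0,0,0],[0,0,0,0,0,0,0],[0,8,0,0,0,0,0],[0,15,-30,0,0,0,0],[0,15,-70,0,0,0,0],[0,15,-75,0,0,0,0],[0,15,-75,0,0,0,0]]]'
python3 - <<'E'
from h import *
from workcell import status,optics
import pickle
s=status.get_obs();x,y=fromjig(-180,1)
row(s,(x,y,105),.11);row(s,(x,y,45),.11)
E
```

```text
t: 6.1
ee_pos: [496.8, -97.5, 109.1]
orientation: [-3.106, -0.465, -0.005]
ft_force: [0.2, -0.4, 0.0]
width: 0.5
grasp_force: 0.0
shift [-70.3 -77.2   3.9] turn [-0.    -0.003  0.187]
shift [-70.5 -77.2  63.9] turn [-0.    -0.003  0.187]
```

```bash
python3 -m inch '[[[-40,-40,4,0,0,0.09,45],[-70,-77,4,0,0,0.187,45],[-70,-77,20,0,0,0.187,45],[-70,-77,50,0,0,0.187,45],[-70,-77,62,0,0,0.187,45],[-70,-77,64,0,0,0.187,45],[-70,-77,64,0,0,0.187,45],[-70,-77,64,0,0,0.187,45]]]'
python3 - <<'E'
from h import *
from workcell import status,optics
s=status.get_obs();print(tojig(s['ee_pos']),s['width'],s['ee_pos'],s['qpos'])
E
```

```text
t: 6.9
ee_pos: [406.5, -43.8, 44.1]
orientation: [-3.135, -0.174, -0.0]
ft_force: [0.4, -0.2, -0.3]
width: 39.6
grasp_force: 0.0
[[-180.38459912    1.48583077]] 39.56184300794549 [406.54251575 -43.82546423  44.12362801] [-0.13754775  0.50184906  2.19664496  0.00346003  0.44326173  1.3194504 ]
```

```bash
python3 -m inch '[[[8,0,0,0,0,0,45],[14,0,0,0,0,0,45],[18,0,0,0,0,0,45],[21,0,0,0,0,0,45],[24,0,0,0,0,0,45],[27,0,0,0,0,0,45],[30,0,0,0,0,0,45],[33,0,0,0,0,0,45],[36,0,0,0,0,0,45],[39,0,0,0,0,0,45],[42,0,0,0,0,0,45],[45,0,0,0,0,0,45],[48,0,0,0,0,0,45],[51,0,0,0,0,0,45],[54,0,0,0,0,0,45],[57,0,0,0,0,0,45],[59,0,0,0,0,0,45],[60,0,0,0,0,0,45],[60,0,0,0,0,0,45]]]'
python3 - <<'E'
from workcell import status,optics
from h import *
import cv2,pickle
s=status.get_obs();d=optics.get_image("wrist");pickle.dump((s,d),open('w4.pkl','wb'))
cv2.imwrite('pics/w4.png',cv2.resize(d['frame'][:,:,::-1],(800,600),interpolation=cv2.INTER_CUBIC))
print(tojig(s['ee_pos']),proj(d,jigw([(-30,54.5,20),(-30,-54.5,20),(20,36.5,22),(20,-36.5,22)],np.load('jig.npy')),s)/.64)
E
```

```text
t: 8.8
ee_pos: [466.3, -37.1, 44.1]
orientation: [-3.135, -0.174, -0.001]
ft_force: [-0.2, 0.4, -0.1]
width: 39.7
grasp_force: 0.3
[[-120.23641819    1.60195714]] [[ 222.43880716   90.54321382]
 [ 595.31414657   91.1567051 ]
 [ 274.84065935 -103.55639628]
 [ 544.60352422 -103.00037709]]
```

View pics/w4.png

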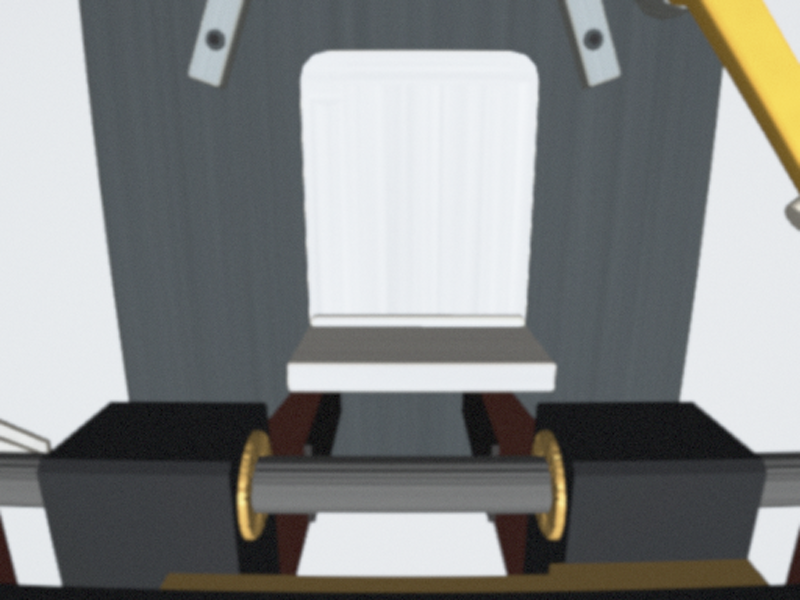

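The bracket is now square to the jig but about 4 mm right of centre: its sides are at columns 301 and 537, while the strip tips are at 222 and 588. I'll nudge it left from its right side.

```bash
python3 - <<'E'
from h import *
from workcell import status
j=np.load('jig.npy');j[1]+=1.5;np.save('jig.npy',j)
s=status.get_obs();print(tojig(s['ee_pos']))
x,y=fromjig(-79,-58);row(s,(x,y,33),.11)
E
```

```text
[[-1.20422317e+02  9.65625987e-02]]
shift [41.4 58.1 11.1] turn [-0.001 -0.001  0.001]
```

```bash
python3 -m inch '[[[-10,0,0,0,0,0,45],[-15,0,-30,0,0,0,30],[-15,20,-60,0,0,0,0],[10,58,-60,0,0,0,0],[41,58,-60,0,0,0,0],[41,58,-40,0,0,0,0],[41,58,-10,0,0,0,0],[41,58,8,0,0,0,0],[41,58,11,0,0,0,0],[41,54,11,0,0,0,0],[41,51,11,0,0,0,0],[41,49,11,0,0,0,0],[41,48,11,0,0,0,0],[41,47,11,0,0,0,0],[41,46,11,0,0,0,0],[41,45,11,0,0,0,0],[41,44,11,0,0,0,0],[41,43.5,11,0,0,0,0],[41,43.5,11,0,0,0,0]]]'
python3 - <<'E'
from workcell import status,optics
from h import *
import cv2,pickle
s=status.get_obs();d=optics.get_image("wrist");pickle.dump((s,d),open('w5.pkl','wb'))
cv2.imwrite('pics/w5.png',cv2.resize(d['frame'][:,:,::-1],(800,600),interpolation=cv2.INTER_CUBIC))
print(tojig(s['ee_pos']))
E
```

```text
t: 10.75
ee_pos: [511.7, -75.8, 33.1]
orientation: [-3.135, -0.174, -0.001]
ft_force: [0.5, -1.5, 0.5]
width: 0.3
grasp_force: 0.8
[[-79.50183993 -43.28463056]]
```

View pics/w5.png

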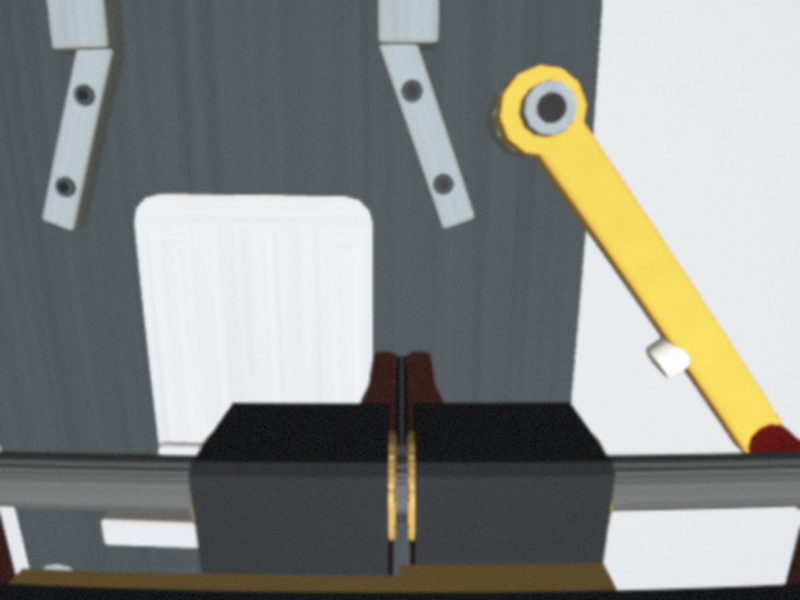

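The bracket is now centred to within about 1.5 mm: bracket centre column 253.5 against strip centre 259 at the same row. I'll go back behind the flange and push it in.

```bash
python3 -m inch '[[[0,8,0,0,0,0,0],[0,14,-10,0,0,0,0],[0,14,-50,0,0,0,0],[-20,14,-75,0,0,0,0],[-56,-10,-75,0,0,0,45],[-56,-44,-75,0,0,0,45],[-56,-44,-50,0,0,0,45],[-56,-44,-25,0,0,0,45],[-56,-44,-12,0,0,0,45],[-56,-44,-12,0,0,0,45],[-48,-44,-12,0,0,0,45],[-43,-44,-12,0,0,0,45],[-40,-44,-12,0,0,0,45],[-37,-44,-12,0,0,0,45],[-34,-44,-12,0,0,0,45],[-31,-44,-12,0,0,0,45],[-28,-44,-12,0,0,0,45],[-25,-44,-12,0,0,0,45],[-22,-44,-12,0,0,0,45],[-20,-44,-12,0,0,0,45]]]'
```

```text
t: 12.8
ee_pos: [487.5, -34.3, 45.1]
orientation: [-3.135, -0.174, -0.001]
ft_force: [-1.4, -0.1, 0.9]
width: 39.5
grasp_force: 0.9
```

```bash
python3 -m inch '[[[2,0,0,0,0,0,45],[4,0,0,0,0,0,45],[6,0,0,0,0,0,45],[8,0,0,0,0,0,45],[10,0,0,0,0,0,45],[12,0,0,0,0,0,45],[14,0,0,0,0,0,45],[16,0,0,0,0,0,45],[18,0,0,0,0,0,45],[20,0,0,0,0,0,45]]]'; python3 -m inch '[[[2,0,0,0,0,0,45],[4,0,0,0,0,0,45],[6,0,0,0,0,0,45],[8,0,0,0,0,0,45],[10,0,0,0,0,0,45],[12,0,0,0,0,0,45]]]';
python3 - <<'E'
from workcell import status,optics
from h import *
import cv2,pickle
s=status.get_obs();d=optics.get_image("wrist");pickle.dump((s,d),open('w6.pkl','wb'))
cv2.imwrite('pics/w6.png',cv2.resize(d['frame'][:,:,::-1],(800,600),interpolation=cv2.INTER_CUBIC))
print(tojig(s['ee_pos']))
E
```

```text
t: 13.8
ee_pos: [507.0, -32.1, 45.1]
orientation: [-3.135, -0.174, -0.001]
ft_force: [-0.7, -0.2, -0.3]
width: 39.0
grasp_force: 0.4
t: 14.4
ee_pos: [517.4, -31.0, 45.0]
orientation: [-3.135, -0.173, 0.003]
ft_force: [-1.3, -0.9, -1.2]
width: 39.5
grasp_force: 0.8
[[-68.92041335   0.52844277]]
```

View pics/w6.png

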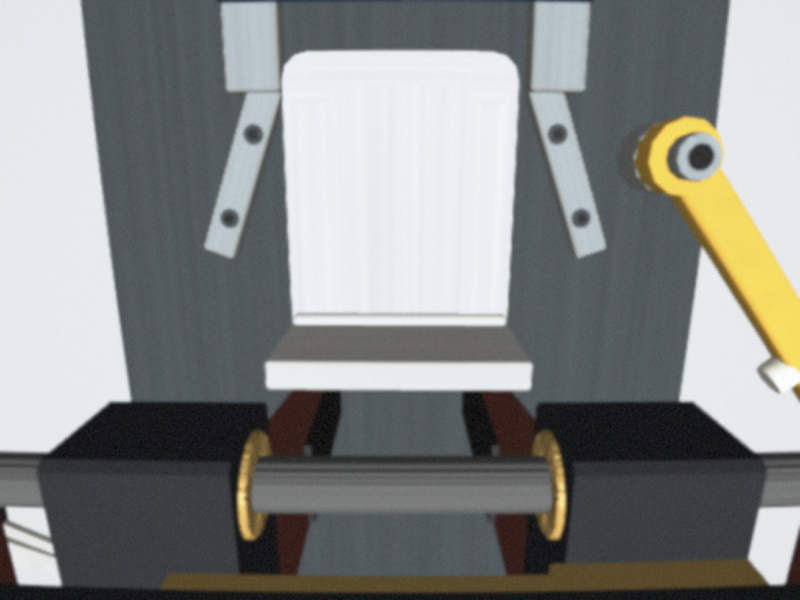

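The toe has entered the mouth, with the left side close to the left rail (bracket 283–518, rails 280–531). I'll keep pushing.

```bash
python3 -m inch '[[[2,0,0,0,0,0,45],[4,0,0,0,0,0,45],[6,0,0,0,0,0,45],[8,0,0,0,0,0,45],[10,0,0,0,0,0,45],[12,0,0,0,0,0,45],[14,0,0,0,0,0,45],[16,0,0,0,0,0,45],[18,0,0,0,0,0,45],[20,0,0,0,0,0,45],[22,0,0,0,0,0,45],[24,0,0,0,0,0,45]]]'; python3 -m inch '[[[2,0,0,0,0,0,45],[4,0,0,0,0,0,45],[6,0,0,0,0,0,45],[8,0,0,0,0,0,45],[10,0,0,0,0,0,45],[12,0,0,0,0,0,45],[14,0,0,0,0,0,45],[16,0,0,0,0,0,45],[18,0,0,0,0,0,45],[20,0,0,0,0,0,45],[22,0,0,0,0,0,45],[24,0,0,0,0,0,45]]]'
```

```text
t: 15.65
ee_pos: [542.6, -28.1, 45.1]
orientation: [-3.135, -0.174, 0.0]
ft_force: [-4.8, -2.9, 2.4]
width: 39.6
grasp_force: 2.3
t: 16.85
ee_pos: [566.7, -25.3, 45.2]
orientation: [-3.135, -0.174, -0.001]
ft_force: [-1.7, -0.3, 0.1]
width: 39.6
grasp_force: 0.5
```

```bash
python3 -m inch '[[[2,0,0,0,0,0,45],[4,0,0,0,0,0,45],[6,0,0,0,0,0,45],[8,0,0,0,0,0,45],[10,0,0,0,0,0,45],[12,0,0,0,0,0,45],[14,0,0,0,0,0,45],[16,0,0,0,0,0,45],[18,0,0,0,0,0,45]]]'; python3 -m inch '[[[1,0,0,0,0,0,45],[2,0,0,0,0,0,45],[3,0,0,0,0,0,45]]]'
```

```text
t: 17.75
ee_pos: [584.5, -23.4, 45.2]
orientation: [-3.135, -0.174, -0.0]
ft_force: [-1.0, -0.3, 0.6]
width: 39.6
grasp_force: 0.8
t: 18.05
ee_pos: [587.2, -23.1, 45.2]
orientation: [-3.135, -0.174, -0.0]
ft_force: [-2.3, -0.9, 1.7]
width: 39.4
grasp_force: 1.0
```

```bash
python3 -m inch '[[[0.5,0,0,0,0,0,45],[1,0,0,0,0,0,45]]]'; python3 - <<'E'
from workcell import status,optics
from h import *
import cv2,pickle
s=status.get_obs();d=optics.get_image("wrist");pickle.dump((s,d),open('w7.pkl','wb'))
cv2.imwrite('pics/w7.png',cv2.resize(d['frame'][:,:,::-1],(800,600),interpolation=cv2.INTER_CUBIC))
print(tojig(s['ee_pos']))
E
```

```text
t: 18.25
ee_pos: [588.2, -23.0, 45.2]
orientation: [-3.135, -0.174, 0.0]
ft_force: [-2.3, -0.7, 3.6]
width: 39.9
grasp_force: 1.3
[[2.27627091 0.72815146]]
```

View pics/w7.png

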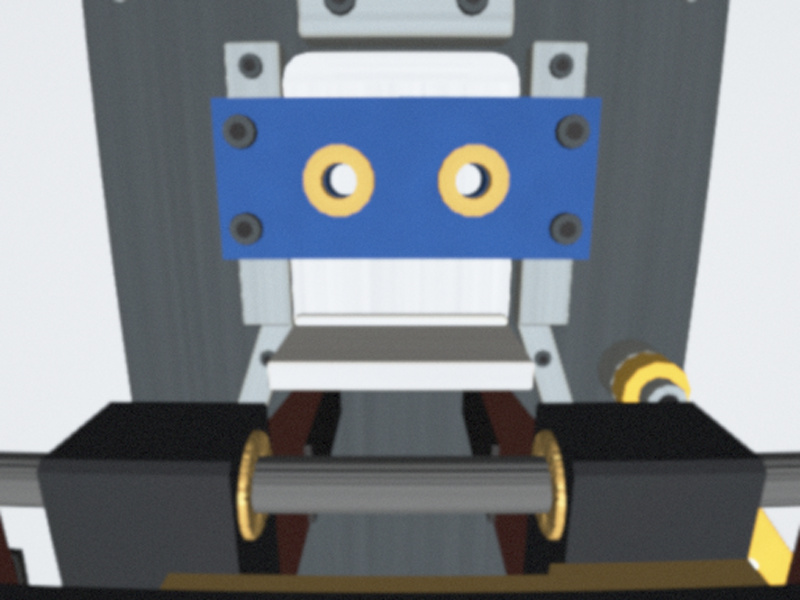

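The toe (row 52) is a few mm short of the stop (row 37). I'll push in small steps until the force rises.

```bash
python3 -m inch '[[[0.7,0,0,0,0,0,45],[1.4,0,0,0,0,0,45],[2,0,0,0,0,0,45],[2,0,0,0,0,0,45]]]'; python3 -m inch '[[[0.5,0,0,0,0,0,45],[1,0,0,0,0,0,45]]]'; python3 -m inch '[[[0.5,0,0,0,0,0,45],[1,0,0,0,0,0,45]]]'
```

```text
t: 18.7
ee_pos: [590.6, -22.8, 45.1]
orientation: [-3.135, -0.174, -0.001]
ft_force: [-1.6, 0.4, 0.4]
width: 39.5
grasp_force: 0.5
t: 18.9
ee_pos: [590.8, -22.7, 45.2]
orientation: [-3.135, -0.174, 0.001]
ft_force: [-5.9, -1.0, 4.2]
width: 39.9
grasp_force: 2.6
t: 19.1
ee_pos: [590.8, -22.7, 45.0]
orientation: [-3.135, -0.174, 0.005]
ft_force: [-8.9, -1.7, 7.0]
width: 39.3
grasp_force: 4.2
```

The bracket is seated: the tool stopped moving and the force rose to 9 N. Next I'll back off and go round to the outer side of the knob.

```bash
python3 -m inch '[[[-4,0,0,0,0,0,45],[-15,0,0,0,0,0,20],[-25,0,-30,0,0,0,0],[-25,0,-80,0,0,0,0],[-25,0,-105,0,0,0,0],[-25,0,-105,0,0,0,0]]]'
python3 - <<'E'
from h import *;import pickle
from workcell import status
s=status.get_obs();q=2.4;a=np.load('jig.npy')[2]
P=np.array([1.5,-78])+118*np.array([-np.sin(q),np.cos(q)])-19.5*np.array([np.cos(q),np.sin(q)])
print(P);x,y=fromjig(*P);row(s,(x,y,150),q+a);row(s,(x,y,63),q+a)
s5,d=pickle.load(open('w5.pkl','rb'))
w=unproj(d,np.array([(552,108),(740,425)])*.64,[40,36],s5);J=tojig(w);print(J)
s1,d=pickle.load(open('w1.pkl','rb'));print(tojig(unproj(d,np.array([(490,293),(552,370)])*.64,[40,36],s1)))
for th in np.arange(0,1.21,.1):print(round(th,2),round(19.5-19.5*np.cos(th)+118*np.sin(th),1),round(118-19.5*np.sin(th)-118*np.cos(th),1))
E
```

```text
t: 19.7
ee_pos: [569.7, -25.7, 154.1]
orientation: [-3.136, -0.174, -0.013]
ft_force: [0.8, -0.4, 0.3]
width: 3.4
grasp_force: 0.0
[ -63.82547785 -178.18399045]
shift [-47.6 178.3   3.7] turn [ 0.01  -0.004 -2.399]
shift [-48.4 178.3  90.7] turn [ 0.01  -0.004 -2.399]
[[   2.7330907   -78.62097883]
 [ -82.71323855 -140.99722842]]
[[   4.07560035  -77.31583732]
 [ -65.33812052 -134.91588906]]
0.0 0.0 0.0
0.1 11.9 -1.4
0.2 23.8 -1.5
0.3 35.7 -0.5
0.4 47.5 1.7
0.5 59.0 5.1
0.6 70.0 9.6
0.7 80.6 15.2
0.8 90.6 21.8
0.9 99.8 29.4
1.0 108.3 37.8
1.1 115.8 47.1
1.2 122.4 57.1
```

```bash
python3 -m inch '[[[-10,40,4,0,0,-0.4,0],[-20,80,4,0,0,-0.8,0],[-30,120,4,0,0,-1.2,0],[-40,150,4,0,0,-1.6,0],[-48,178,4,0,0,-2,0],[-48,178,4,0.01,-0.004,-2.4,0],[-48,178,4,0.01,-0.004,-2.4,0],[-48,178,4,0.01,-0.004,-2.4,0],[-48,178,4,0.01,-0.004,-2.4,0],[-48,178,4,0.01,-0.004,-2.4,0],[-48,178,4,0.01,-0.004,-2.4,0],[-48,178,4,0.01,-0.004,-2.4,0],[-48,178,4,0.01,-0.004,-2.4,0],[-48,178,4,0.01,-0.004,-2.4,0],[-48,178,4,0.01,-0.004,-2.4,0],[-48,178,4,0.01,-0.004,-2.4,0],[-48,178,4,0.01,-0.004,-2.4,0],[-48,178,4,0.01,-0.004,-2.4,0]]]'
python3 - <<'E'
from h import *
from workcell import status,optics
s=status.get_obs();print(tojig(s['ee_pos']),s['qpos'])
d=optics.get_image("wrist");cv2.imwrite('pics/w8.png',cv2.resize(d['frame'][:,:,::-1],(640,480)))
x,y=fromjig(-63.8,-178.2);row(s,(x,y,63),2.51)
E
```

```text
t: 21.5
ee_pos: [538.9, -207.5, 145.0]
orientation: [-0.977, -2.976, 0.003]
ft_force: [-0.5, 0.0, 0.8]
width: 0.2
grasp_force: 0.0
[[ -66.98498177 -177.18763405]] [-0.38683763  0.48523066  1.7955592  -0.00335117  0.86950701 -1.32098837]
shift [-3.7  1.8 82. ] turn [-0.005 -0.008 -0.003]
```

View pics/w8.png

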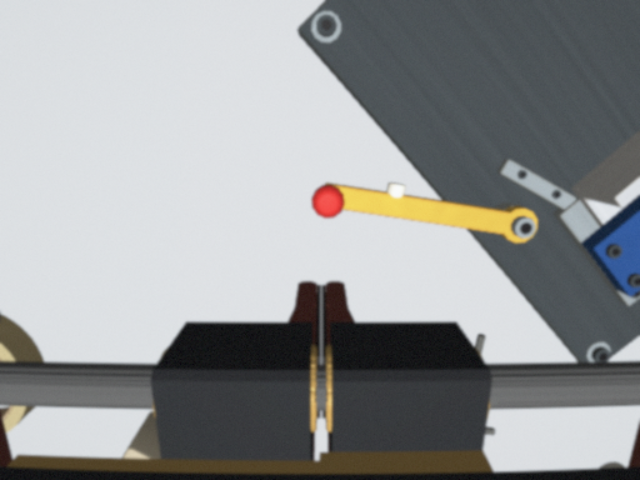

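The knob at (328,200) is straight ahead of the fingertips at (322,285), with a clear gap between them. I'll descend and then sweep.

```bash
python3 -m inch '[[[-2,1,40,0,0,0,0],[-4,2,75,0,0,0,0],[-4,2,82,0,0,0,0],[-4,2,82,0,0,0,0]]]' && python3 -m inch '[[[6,-0.8,0,0,0,0.05,0],[11.9,-1.4,0,0,0,0.1,0],[17.9,-1.6,0,0,0,0.15,0],[23.8,-1.5,0,0,0,0.2,0],[29.8,-1.1,0,0,0,0.25,0],[35.7,-0.5,0,0,0,0.3,0],[41.6,0.5,0,0,0,0.35,0],[47.5,1.7,0,0,0,0.4,0],[53.3,3.3,0,0,0,0.45,0],[59,5.1,0,0,0,0.5,0],[64.6,7.2,0,0,0,0.55,0],[70,9.6,0,0,0,0.6,0],[70,9.6,0,0,0,0.6,0]]]'
python3 - <<'E'
from h import *
from workcell import status,optics
s=status.get_obs();print(tojig(s['ee_pos']),s['qpos'][5])
d=optics.get_image("wrist");cv2.imwrite('pics/w9.png',cv2.resize(d['frame'][:,:,::-1],(640,480)))
E
```

```text
t: 21.95
ee_pos: [542.2, -208.0, 62.8]
orientation: [-0.973, -2.976, 0.003]
ft_force: [0.5, 1.0, 0.7]
width: 0.3
grasp_force: 0.0
t: 23.25
ee_pos: [493.0, -159.4, 66.1]
orientation: [-1.812, -2.561, 0.006]
ft_force: [0.8, 0.3, -0.2]
width: 0.7
grasp_force: 0.0
[[-107.29280607 -124.32576032]] -0.6705509834280204
```

View pics/w9.png

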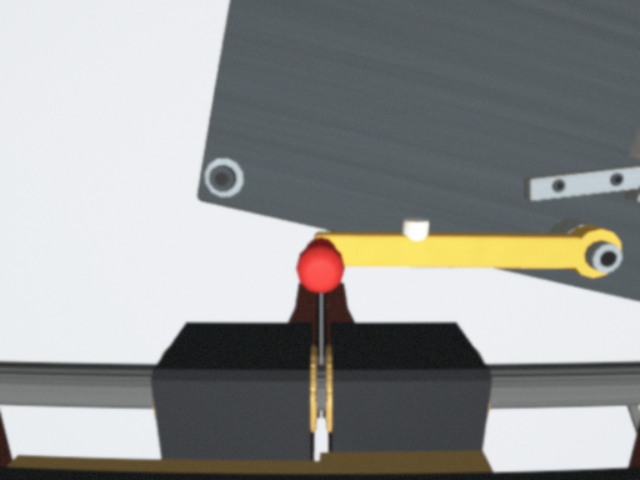

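The knob at (321,266) is centred against the fingertips, and the bar is perpendicular to the push. I'll continue the arc in the same form.

```bash
python3 -m inch '[[[6,-0.8,1,0,0,0.05,0],[11.9,-1.4,2,0,0,0.1,0],[17.9,-1.6,3,0,0,0.15,0],[23.8,-1.5,3,0,0,0.2,0],[29.8,-1.1,3,0,0,0.25,0],[35.7,-0.5,3,0,0,0.3,0],[41.6,0.5,3,0,0,0.35,0],[47.5,1.7,3,0,0,0.4,0],[53.3,3.3,3,0,0,0.45,0],[59,5.1,3,0,0,0.5,0],[64.6,7.2,3,0,0,0.55,0],[70,9.6,3,0,0,0.6,0],[70,9.6,3,0,0,0.6,0]]]'
python3 - <<'E'
from h import *
from workcell import status
s=status.get_obs();J=tojig(s['ee_pos'])[0];v=J-[1.5,-78];ang=np.arctan2(v[1],v[0])%(2*np.pi)
print(J,'radius',np.hypot(*v),'latch q',ang-np.pi/2-np.arctan2(19.5,118))
q=ang-np.pi/2-np.arctan2(19.5,118)
E
```

```text
t: 24.6
ee_pos: [478.8, -90.1, 62.2]
orientation: [-2.487, -1.913, 0.008]
ft_force: [0.5, 0.5, -0.1]
width: 0.6
grasp_force: 0.0
[-113.76340895  -53.92081262] radius 117.75169089017041 latch q 1.2010782994555491
```

```bash
python3 -m inch '[[[6,-0.8,0,0,0,0.05,0],[11.9,-1.4,0,0,0,0.1,0],[17.9,-1.6,0,0,0,0.15,0],[23.8,-1.5,1,0,0,0.2,0],[29.8,-1.1,1,0,0,0.25,0],[35.7,-0.5,1,0,0,0.3,0],[41.6,0.5,1,0,0,0.35,0],[47.5,1.7,1,0,0,0.4,0],[53.3,3.3,1,0,0,0.45,0],[59,5.1,1,0,0,0.5,0],[64.6,7.2,1,0,0,0.55,0],[70,9.6,1,0,0,0.6,0],[70,9.6,1,0,0,0.6,0]]]'
python3 - <<'E'
from h import *
from workcell import status
s=status.get_obs();J=tojig(s['ee_pos'])[0];v=J-[1.5,-78];ang=np.arctan2(v[1],v[0])%(2*np.pi)
print(J,'radius',np.hypot(*v),'latch q',ang-np.pi/2-np.arctan2(19.5,118))
E
python3 -m inch '[[[6,-0.8,0,0,0,0.05,0],[11.9,-1.4,0,0,0,0.1,0],[17.9,-1.6,0,0,0,0.15,0],[23.8,-1.5,1,0,0,0.2,0],[29.8,-1.1,1,0,0,0.25,0],[35.7,-0.5,1,0,0,0.3,0],[41.6,0.5,1,0,0,0.35,0],[47.5,1.7,1,0,0,0.4,0],[53.3,3.3,1,0,0,0.45,0],[53.3,3.3,1,0,0,0.45,0]]]'
python3 - <<'E'
from h import *
from workcell import status,optics
s=status.get_obs();J=tojig(s['ee_pos'])[0];v=J-[1.5,-78];ang=np.arctan2(v[1],v[0])%(2*np.pi)
print(J,'radius',np.hypot(*v),'latch q',ang-np.pi/2-np.arctan2(19.5,118))
E
```

```text
t: 25.9
ee_pos: [506.2, -25.0, 60.8]
orientation: [-2.942, -1.095, 0.01]
ft_force: [0.4, 0.4, -0.7]
width: -0.0
grasp_force: 0.0
[-79.38739201   7.73649758] radius 117.87076483517241 latch q 0.5925301643821479
t: 26.9
ee_pos: [548.6, 7.1, 59.2]
orientation: [-3.113, -0.411, 0.011]
ft_force: [0.6, 0.4, -0.2]
width: 0.4
grasp_force: 0.0
[-33.7829748   34.99640003] radius 118.37683358698274 latch q 0.1388817678754983
```

```bash
python3 -m inch '[[[3,-0.4,-1,0,0,0.025,0],[6,-0.8,-2,0,0,0.05,0],[9,-1.1,-2,0,0,0.075,0],[11.9,-1.4,-2,0,0,0.1,0],[14,-1.5,-2,0,0,0.12,0],[14,-1.5,-2,0,0,0.12,0]]]'; python3 -m inch '[[[1,0,0,0,0,0.01,0],[2,0,0,0,0,0.02,0],[3,0,0,0,0,0.02,0],[3,0,0,0,0,0.02,0]]]'; python3 -m inch '[[[1,0,0,0,0,0,0],[2,0,0,0,0,0,0],[2,0,0,0,0,0,0]]]'
```

```text
t: 27.5
ee_pos: [561.4, 12.4, 60.9]
orientation: [-3.133, -0.22, 0.012]
ft_force: [0.3, 0.4, 0.1]
width: 0.4
grasp_force: 0.0
t: 27.9
ee_pos: [564.0, 12.8, 60.8]
orientation: [-3.135, -0.19, 0.013]
ft_force: [-0.3, -0.2, 0.2]
width: 0.7
grasp_force: 0.2
t: 28.2
ee_pos: [564.9, 13.0, 60.6]
orientation: [-3.135, -0.19, 0.016]
ft_force: [-4.4, 0.1, 2.9]
width: 0.1
grasp_force: 2.5
```

```bash
python3 -m inch '[[[1,0,0,0,0,0,0],[2,0,0,0,0,0,0],[2,0,0,0,0,0,0]]]'; python3 -m inch '[[[-5,0,0,0,0,0,0],[-30,0,0,0,0,0,0],[-60,0,-30,0,0,0,0],[-60,0,-80,0,0,0,0],[-60,40,-130,0,0,0,0],[-50,50,-150,0,0,0,0],[-50,50,-150,0,0,0,0],[-50,50,-150,0,0,0,0]]]'
python3 - <<'E'
from h import *
from workcell import status,optics
import pickle
s=status.get_obs();d=optics.get_image("wrist");pickle.dump((s,d),open('w10.pkl','wb'))
cv2.imwrite('pics/w10.png',cv2.resize(d['frame'][:,:,::-1],(800,600),interpolation=cv2.INTER_CUBIC))
E
```

```text
t: 28.5
ee_pos: [565.1, 13.0, 60.4]
orientation: [-3.135, -0.19, 0.022]
ft_force: [-10.3, -1.5, 7.8]
width: 0.3
grasp_force: 5.1
t: 29.3
ee_pos: [526.2, -42.8, 211.6]
orientation: [-3.135, -0.188, 0.008]
ft_force: [-0.4, 0.4, -0.2]
width: 1.0
grasp_force: 0.0
```

View pics/w10.png

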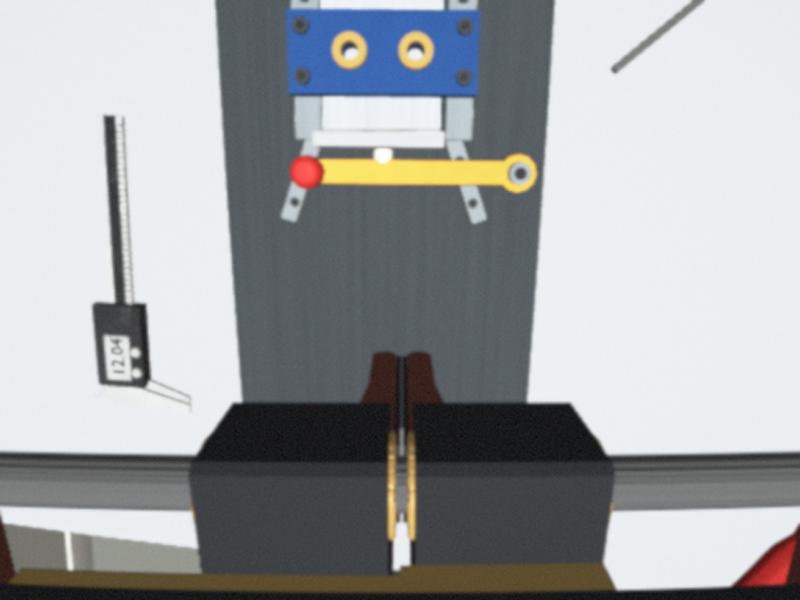

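The latch bar lies straight across the channel, with the knob at (306,172), the pivot at (519,173) and the nose against the flange at (383,155). The robot is clear of everything, so I'm handing in.

```bash
python3 -c "
from workcell import ctrl;print(ctrl.close_job())"
```

```text
the job is handed in; nothing more can be done
None
```

The bracket is pushed flat under the bush plate against the end stop, the latch is shut behind it, and the job was handed in at about 29 s with the robot clear; the verdict was not reported back.

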